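Try two foil rolls on the gauge spindles and set aside the misfit

TASK

One of the two gold foil rolls lying on the gauge stand's rails has the wrong core. Try each roll by sliding it along its rails against its gauge spindle, without forcing it: leave the one that fits fully home on its spindle, up against the back plate, and lay (do not drop) the one stopped by its spindle's nose in the red returns tray, flat on the tray's floor. Leave the book, the steel rule and the jar where they are.

Things in the scene. Friction and masses are not known exactly. Their poses are not given: they have to be found in the camera images.
- stand: Green fixed gauge stand with two lanes at y = +60 (left) and -60 mm (right). Origin: centre of the base's underside, on the bench; x runs along the lanes from their open end (nearer the robot) to the back plate, y left, z up. Base 250 (x) by 210 by 12 mm. Back plate: face at x = 110 mm, 14 mm thick, top 80 mm over the bench. A roll on the rails can be pushed on its end face from the open end.
- home_left (a point): Left lane: where a roll's centre is when it is fully home on the spindle, its end against the back plate; 60 mm over the bench. Axes as the stand's. A lane is two steel rails (12 mm bars along x, 34 mm between centres, tops 37 mm over the bench, from x = -115 mm of the stand to the back plate) on which a roll lies lengthwise, its axis 60 mm up, in line with the spindle.
- home_right (a point): The same for the right lane (y = -60 mm).
- stop_left (a point): Left lane: where a roll's centre is when its end just touches the nose of the spindle, a level steel pin 29 mm in diameter, slightly chamfered, standing 65 mm out of the back plate. It lies 65 mm before home_left along the lane. A misfit goes no further; a fitting roll slides on over the spindle to home_left.
- stop_right (a point): The same for the right lane.
- roll_a: One of two foil rolls alike from outside: rigid gold cylinder, 100 mm long, 56 mm in diameter, open white core, about 0.22 kg. Origin: its centre; x along the roll. Starts on the rails of either lane, 15 to 50 mm short of the spindle's nose; slides with about 1 N. One roll's bore is 32 mm and fits, the other's is 23 mm and does not: only the trial tells which.
- roll_b: The other roll: the same size and outer look, the other bore; see roll_a.
- tray: Red open returns tray, fixed on the bench: 210 (x) by 165 (y) by 45 mm high outside, walls and floor 5 mm thick. Origin: centre of its underside. A roll lying on its floor has its axis 33 mm over the bench.
- book: Bystander: dark red book with white page edges, 150 by 210 by 40 mm, lying flat. Origin: centre of its underside.
- rule: Bystander: steel rule, 30 by 300 by 5 mm, lying flat between the robot and the stand. Origin: centre of its underside.
- jar: Bystander: closed jar, 70 mm diameter, 70 mm high, standing. Origin: centre of its underside.
Not all that is in view belongs to the job. What is shaped like the roll_a but purple is not meant. What is shaped like the roll_b but green is not meant.

How it is judged:
On the way:
1. the roll that does not fit has been slid against its spindle's nose (centre within 5 mm of stop_left or stop_right) ((distance between roll_b and stop_left below 0.005 m or distance between roll_b and stop_right below 0.005 m)), for 0.1 s.
At the end, for the whole second after the job is handed in: The roll that fits is fully home on its spindle (centre within 5 mm of home_left or home_right); the misfit lies flat on the floor of the returns tray (axis under 38 mm over the bench and within 0.12 rad of level); both at rest ((distance between roll_a and home_left below 0.005 m or distance between roll_a and home_right below 0.005 m) and x of roll_b in the frame of tray between -0.1 and 0.1 m and y of roll_b in the frame of tray between -0.0775 and 0.0775 m and height (world z) of roll_b below 0.038 m and angle between roll_b's own x axis and vertical between 1.45 and 1.69 rad and linear speed of each of roll_a, roll_b below 0.02 m/s); the robot touches nothing.
It fails at once if a roll is shoved hard against the stand (over 80 N of contact) (contact force between any of roll_a, roll_b and stand above 80 N).
It fails at once if the book, the rule or the jar is moved by more than 30 mm (distance of any of book, rule, jar from where it was at the start of the episode above 0.03 m).
It fails at once if the misfit is dropped into the tray from more than about 40 mm instead of being laid there (linear speed of roll_b above 0.9 m/s and horizontal distance between roll_b and tray below 0.12 m and contact force between roll_b and the fingers below 0.1 N).
It also fails if it takes over 67 s, if anything falls off the work surface, if the arm or the gripper's body presses on something with over 40 N, if the wrist force passes 120 N, or if a joint passes its speed limit or range.

ROBOT

A 6-joint arm with a two-finger parallel gripper is mounted at the origin on the work surface. World frame = base frame: x ahead of the robot, y to its left, z up, the work surface at z = 0. Lengths are in m, angles in rad, forces in N, time in s.
With the tool pointing down it reaches from about 0.4 to 0.825 m from the base axis. Payload 7 kg.
Tool frame: the origin (TCP) lies between the finger pads; the fingertips stand arm.nose_length ahead of it and the grasp point (between the pads) is the TCP (arm.nose_length is the distance from the TCP to the fingertips, in m); x points along the fingers, z is the direction in which the jaws open and shut, and the axes are right-handed (so a half turn about x gives the same grasp; the last joint's range is limited). The gripper opens to 88 mm and grips with 3 to 60 N. Pads are 19 mm wide; open, the fingers measure 130 mm over their backs; the gripper's body (78 mm by 193 mm) begins 47 mm behind the grasp point.
Start: joints at [1.491, 0.359, 0.012, 0, -1.224, -0.288], TCP at [0.243, 0.63, 0.246] pointing down, gripper open.
Joint ranges: [-3.07, 3.07], [-1.43, 2.12], [-1.02, 1.25], [-3.03, 1.67], [-3.05, -0], [-3.03, 3.03]. Speed limits (rad/s): [2.39, 2.39, 3.01, 3.14, 3.14, 3.14].

INTERFACE

Orientations are given as [roll, pitch, yaw] about the fixed x, y, z axes, in that order (R = Rz(yaw) Ry(pitch) Rx(roll)).
In Python, from station import arm, viewer, spotter gives the robot as it stands.
- The arm moves only by the shell command python3 -m handwheel 'ROWS' [FORCE]. ROWS is a JSON object of lists of equal length, an entry for each row: "gripper": the gripper command: -1 is shut, 1 is fully open, values between are in proportion; "travel": the shift along the world's x, y, z each as a share of 500 mm, from -1 to 1, a list of three; "spin": the turn about the world's z as a share of 45 degrees, from -1 to 1. A call has 1 to 20 rows; each row is the pose to reach, as a shift and turn from the pose commanded when the call began; what a row does not reach only later rows make up. A row lasts 1/10 s, in which the tool goes at most 50 mm and 8.59 degrees, less where a joint would pass 70% of its speed; a pose out of reach is approached as far as the arm can. A call with a number of a shift or a turn outside -1 to 1 is refused whole. A call with a gripper value outside its range is refused whole. The fingers move at their own pace and stop on an object; FORCE is the grip in N (left out, the last holds). Time passes only in rows, so rows that repeat a pose let the fingers close. It gives the time, the measured TCP pose, the force and the opening at its end, in the units of the state.
- arm.get_state(): the state, without advancing time (a new reading comes with each control period).
- viewer.grab_frame(name): name is "scene" or "top"; returns a dict with "pixels" (420x560x3 uint8, blue, green, red), "fx", "fy", "cx", "cy" (pixels), "k1" (the pictures are not rectified: a ray, as slopes to the right and down, at radius r is drawn at 1 + k1 r^2 times it, then the intrinsics apply), "eye" and "attitude" of the camera in the world. Camera axes: x right, y down, z forward; pixel columns grow to the right and rows downward; lengths in m; the calibration is good to about 2 mm. A picture is of the moment at which its call begins. There is no depth.
- arm.job_done(): hands the job in, once; it reports no verdict.
Trained networks look in the newest picture that a camera, given by its name, has taken for a name from the list of things; names that differ only in an ending like _2 or _b are one class to them, and where a whole thing is asked for, a point or a joint stands for the part that bears it (a point fixed in the world has none). Each returns a list of dicts, best first, with "conf" (0 to 1); they miss things now and then, are a little off and sometimes report something else, mostly with a low value. They report only what shows in the picture. A call takes as long as a camera call. They do not tell look-alikes from the thing itself.
- spotter.spot_in(camera, label): "rect" ([left, top, right, bottom] in pixels, round what is visible of it).
- spotter.tip_of(camera, label): "at" ([column, row] in pixels: a listed point, or the origin of a listed thing).
The state is a dict: "t": time; "q": joint angles; "qd": joint speeds; "joint_efforts": joint torques, N m; "eef_pos": TCP position; "ee_rot": TCP orientation; "force": force on the tool from outside, world axes, zero at the start; "moment": the same for the moment, N m; "width": finger opening in m.
Only numpy, scipy, OpenCV 4.12 (cv2) and the standard library are available. Lean on these libraries where they do the work, as an engineer would, in place of code of your own. Each camera call takes 0.05 s, during which the arm holds its last target.

## Working session

There is one attempt and no reset: what is moved stays moved. The work goes in short steps, Python scripts to look and compute and a shell command to move; the robot and the scene stay as the last step left them, time stands still between calls to the robot, and variables do not carry over. Pictures are saved under pics/ and viewed, and the job is handed in when it is done.

```bash
ls; mkdir -p pics; cat > h.py <<'E'
import numpy as np,cv2,json
from station import arm,viewer,spotter
def grab(n,fn=None):
    f=viewer.grab_frame(n)
    if fn: cv2.imwrite('pics/'+fn,f['pixels'])
    return f
E
python3 - <<'E'
from h import *
for n in ['scene','top']:
    f=grab(n,n+'0.png'); print({k:v for k,v in f.items() if k!='pixels'})
s=arm.get_state();print(s, arm.nose_length)
E
```

```text
pics
{'fx': 428.6737164251792, 'fy': 428.6737164251792, 'cx': 282.51120663899485, 'cy': 216.56557088611356, 'k1': 0.006182890858191965, 'eye': array([ 1.27533134, -0.74204185,  0.86879386]), 'attitude': array([-2.23493401,  0.0066807 ,  0.79261083])}
{'fx': 435.06674723452284, 'fy': 435.06674723452284, 'cx': 284.0006884628539, 'cy': 207.58714273080173, 'k1': -0.12517656532608146, 'eye': array([ 0.26475654, -0.03853887,  1.28493298]), 'attitude': array([-2.91729144,  0.00509832, -1.48961888])}
{'t': 0.1, 'q': array([ 1.49112418e+00,  3.59347372e-01,  1.11564776e-02, -3.34439696e-04,
       -1.22407648e+00, -2.88110991e-01]), 'qd': array([ 0.00080046, -0.00214219,  0.00130368,  0.00070021,  0.00021565,
        0.00014538]), 'joint_efforts': array([-2.00586997e-03, -5.84160411e+01,  2.93750614e+01,  7.01549426e+00,
        1.01327710e-02, -5.57149258e-05]), 'eef_pos': array([0.2425557 , 0.62948302, 0.24469352]), 'ee_rot': array([ 0.07757589,  1.56929204, -1.86111745]), 'force': array([-0.08317091, -0.55659204, -0.35005633]), 'moment': array([-0.01234607,  0.0033856 ,  0.11299508]), 'width': 0.08718653053754741} 0.019
```

View pics/scene0.png

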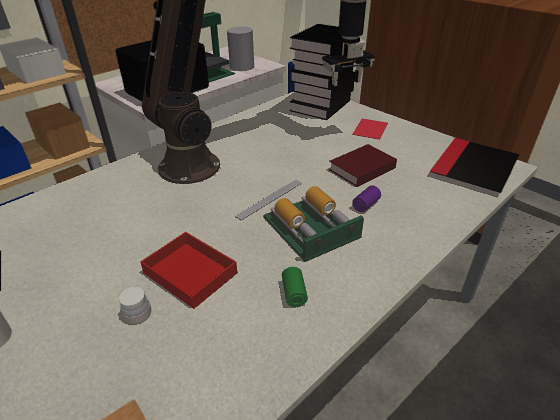

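View pics/top0.png

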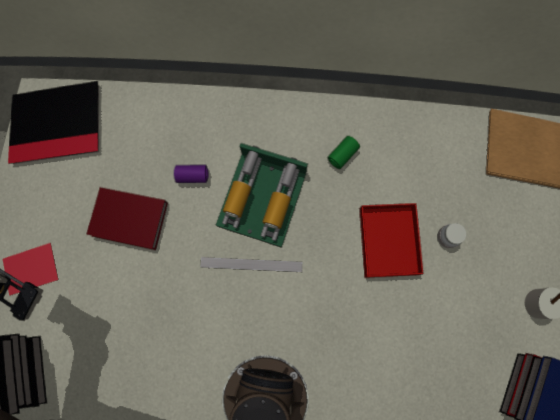

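The scene view shows both gold rolls on the green stand at (289,213) and (320,200). In the top view they are at (238,202) and (277,212), with the red tray at (391,241), jar at (453,236), rule at (250,265) and book at (127,218). Next I'll zoom in to measure.

```bash
cat >> h.py <<'E'
from scipy.spatial.transform import Rotation as Rot
def cam(f):
    return Rot.from_euler('xyz',f['attitude']).as_matrix(), np.array(f['eye'])
def K(f): return np.array([[f['fx'],0,f['cx']],[0,f['fy'],f['cy']],[0,0,1.]])
def D(f): return np.array([f['k1'],0,0,0,0.])
def unproj(f,px,z):
    R,e=cam(f)
    u=cv2.undistortPoints(np.array(px,float).reshape(-1,1,2),K(f),D(f)).reshape(-1,2)
    d=np.c_[u,np.ones(len(u))]@R.T
    s=(z-e[2])/d[:,2]
    return e+d*s[:,None]
def proj(f,P):
    R,e=cam(f)
    p=(np.array(P,float).reshape(-1,3)-e)@R
    return cv2.projectPoints(p.reshape(-1,1,3),np.zeros(3),np.zeros(3),K(f),D(f))[0].reshape(-1,2)
def crop(f,x0,y0,x1,y1,fn,s=None):
    im=f['pixels'][y0:y1,x0:x1]
    s=s or int(min(800/(x1-x0),600/(y1-y0)))
    cv2.imwrite('pics/'+fn,cv2.resize(im,None,fx=s,fy=s,interpolation=cv2.INTER_CUBIC)); print(fn,s)
E
python3 - <<'E'
from h import *
import pickle
f=grab('top'); g=grab('scene')
pickle.dump((f,g),open('init.pkl','wb'))
crop(f,205,135,325,255,'top_st.png',5)
crop(f,350,190,480,290,'top_tr.png')
crop(g,255,170,375,270,'sc_st.png')
for cam_,fr in (('top',f),('scene',g)):
    for l in ['stand','home_left','home_right','stop_left','stop_right','roll_a','tray','book','rule','jar']:
        print(cam_,l,[(np.round(d['at'],1).tolist(),round(d['conf'],2)) for d in spotter.tip_of(cam_,l)][:4])
E
```

```text
top_st.png 5
top_tr.png 6
sc_st.png 6
top stand [([260.9, 199.7], 0.66)]
top home_left [([246.1, 168.1], 0.94), ([285.1, 177.6], 0.31), ([234.6, 200.3], 0.31), ([447.2, 239.3], 0.17)]
top home_right [([282.8, 175.2], 0.65), ([238.5, 188.3], 0.34)]
top stop_left [([239.6, 187.2], 0.89), ([388.3, 242.8], 0.43)]
top stop_right []
top roll_a [([234.6, 197.9], 0.94), ([192.6, 170.5], 0.87), ([345.5, 155.0], 0.69), ([274.5, 213.0], 0.64)]
top tray [([387.4, 239.1], 0.7)]
top book [([128.0, 216.9], 0.89)]
top rule [([250.8, 266.5], 0.6)]
top jar [([447.5, 236.7], 0.56)]
scene stand [([311.8, 229.4], 0.94)]
scene home_left [([337.8, 216.0], 0.65), ([327.8, 205.1], 0.39)]
scene home_right [([303.7, 227.9], 0.65), ([363.1, 167.0], 0.17)]
scene stop_left [([326.3, 204.4], 0.65)]
scene stop_right [([295.9, 221.7], 0.93)]
scene roll_a [([295.9, 286.5], 0.95), ([287.9, 211.2], 0.86), ([320.4, 200.7], 0.85), ([366.7, 196.4], 0.58)]
scene tray [([186.3, 271.0], 0.78)]
scene book [([360.0, 169.9], 0.92)]
scene rule [([273.6, 201.9], 0.71)]
scene jar [([139.0, 312.7], 0.71)]
```

View pics/top_st.png

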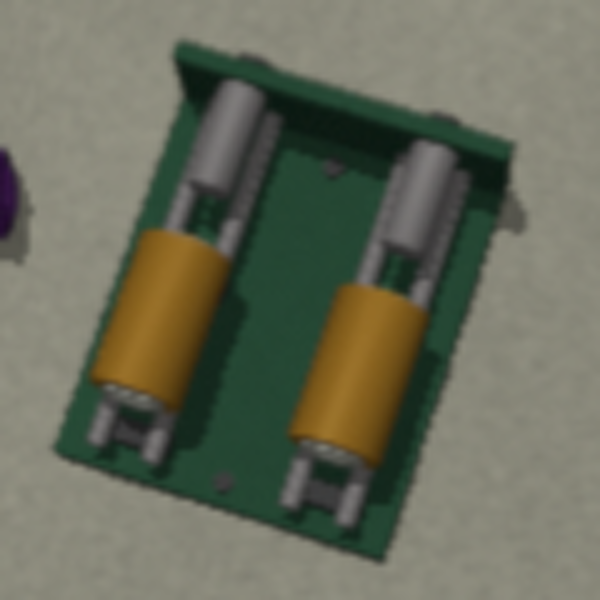

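View pics/top_tr.png

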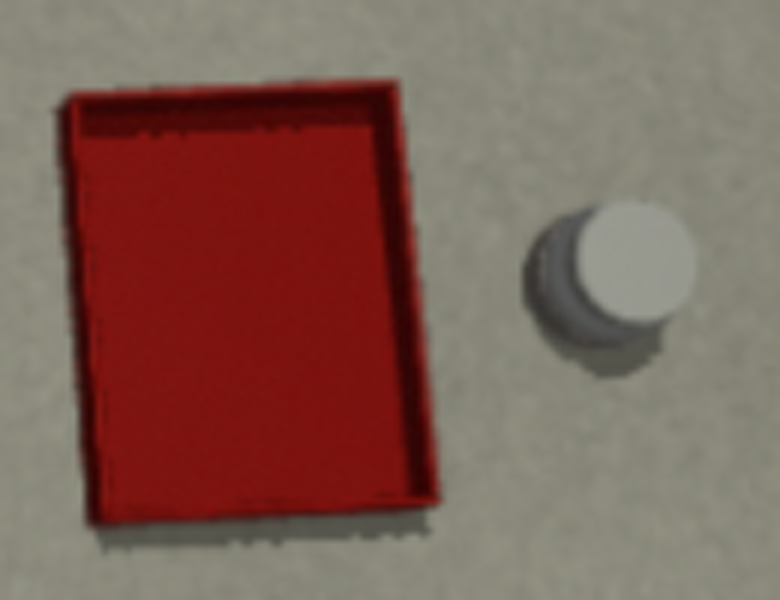

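View pics/sc_st.png

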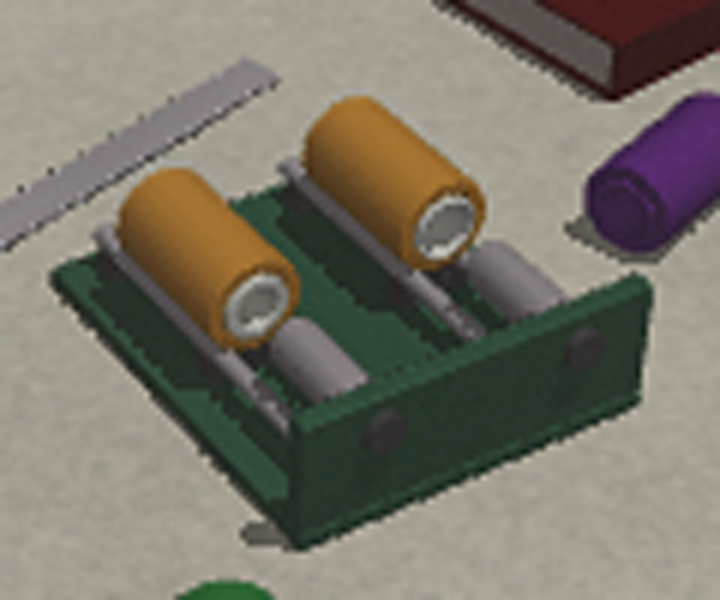

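```bash
cat > fit.py <<'E'
from h import *
import pickle
from scipy.optimize import least_squares
f,g=pickle.load(open('init.pkl','rb'))
def c2p(c,s,o): return (np.array(c,float)+.5)/s-.5+np.array(o)
def fit(obs,x0):
    def tr(p,P):
        c,s=np.cos(p[2]),np.sin(p[2]); P=np.array(P)/1000.
        return np.array([p[0]+c*P[0]-s*P[1],p[1]+s*P[0]+c*P[1],P[2]])
    def r(p): return np.concatenate([(proj(fr,tr(p,P))[0]-px) for fr,P,px in obs])
    s=least_squares(r,x0,loss='soft_l1'); return s.x,r(s.x).reshape(-1,2)
T=lambda *c:c2p(c,5,(205,135)); S=lambda *c:c2p(c,6,(255,170)); Q=lambda *c:c2p(c,6,(350,190))
obs=[(f,(-125,105,12),T(55,452)),(f,(-125,-105,12),T(383,562)),(f,(124,105,80),T(180,40)),(f,(124,-105,80),T(514,145))]
obs2=[(g,(-125,-105,12),S(50,272)),(g,(125,-105,0),S(300,550)),(g,(124,105,80),S(655,285)),(g,(125,105,0),S(640,403)),(g,(124,-105,80),S(300,432))]
for o in (obs,obs2,obs+obs2):
    p,r=fit(o,[.5,0,0.]); print('stand',p.round(4),r.round(1).tolist())
st=p
tr=[(f,(105,82.5,45),Q(66,95)),(f,(105,-82.5,45),Q(400,80)),(f,(-105,-82.5,45),Q(440,505)),(f,(-105,82.5,45),Q(90,525))]
tp,r=fit(tr,[.5,-.3,0.]); print('tray',tp.round(4),r.round(1).tolist())
Rz=Rot.from_euler('z',st[2]).as_matrix()
def rollpose(near,far):
    # top view: near/far edges centre of top silhouettes at z=.060 mid approx
    pass
for nm,y in(('left',60),('right',-60)):
    for k,x in(('home',60),('stop',-5)):
        P=Rz@np.array([x,y,60])/1000+[st[0],st[1],0]; print(k,nm,P.round(4), 'top px',proj(f,P)[0].round(1),'scene',proj(g,P)[0].round(1))
# silhouettes: roll side-edge corners at z=.060
for nm,cs in (('left',[(92,380),(178,410),(145,230),(232,255)]),('right',[(292,437),(377,467),(338,285),(430,315)])):
    W=unproj(f,[T(*c) for c in cs],.062); L=(W-[st[0],st[1],0])@Rz; print(nm,(L[:,:2]*1000).round(1).tolist())
E
python3 fit.py
```

```text
stand [ 0.5799  0.0617 -0.2384] [[-0.9, 0.2], [0.3, 0.3], [-0.2, -0.3], [0.8, -0.3]]
stand [ 0.5811  0.0588 -0.2349] [[-0.5, -1.0], [-0.1, 0.9], [0.1, -0.3], [-0.0, 0.6], [0.4, -0.4]]
stand [ 0.5801  0.0608 -0.2388] [[-0.6, 0.2], [0.6, 0.2], [0.1, -0.4], [1.1, -0.3], [-0.2, -1.5], [-0.1, 0.4], [0.2, -0.6], [0.1, 0.2], [0.4, -0.9]]
tray [ 0.4773 -0.3269  0.1151] [[0.0, -0.5], [-0.6, 0.1], [-0.3, 0.6], [1.2, -0.2]]
home left [0.6526 0.1049 0.06  ] top px [248.4 168.4] scene [338.4 215.3]
stop left [0.5895 0.1203 0.06  ] top px [241.  188.6] scene [326.1 204.6]
home right [ 0.6242 -0.0117  0.06  ] top px [287.  180.6] scene [305.7 228.3]
stop right [0.5611 0.0037 0.06  ] top px [279.9 201.1] scene [294.  216.7]
left [[-83.8, 87.1], [-84.8, 33.8], [10.7, 88.5], [12.3, 34.8]]
right [[-79.1, -33.6], [-80.4, -85.4], [14.5, -29.8], [14.1, -86.2]]
```

```bash
cat >> h.py <<'E'
ST=np.array([.5801,.0608,-.2380]); TR=np.array([.4773,-.3269,.1151])
def w(F,x,y,z):
    c,s=np.cos(F[2]),np.sin(F[2]); return np.array([F[0]+c*x-s*y,F[1]+s*x+c*y,z])
def go(F,x,y,z,jaw=True):
    s=arm.get_state(); p=s['eef_pos']; R=Rot.from_euler('xyz',s['ee_rot']).as_matrix()
    zx=R[:,2]; h=np.arctan2(zx[1],zx[0])
    want=F[2]+np.pi/2
    d=(want-h+np.pi/2)%np.pi-np.pi/2
    T=w(F,x,y,z)
    print('t',round(s['t'],2),'toolx',R[:,0].round(3),'target',T.round(4),'travel',((T-p)/.5).round(4),'dist',np.linalg.norm(T-p).round(4),'spin',round(np.degrees(d)/45,4),'deg',np.degrees(d).round(1),'q6',s['q'][5].round(2),'F',s['force'].round(2),'w',s['width'].round(4))
def local(F):
    s=arm.get_state(); p=s['eef_pos']; c,sn=np.cos(F[2]),np.sin(F[2]); d=p-[F[0],F[1],0]
    print('local mm',((np.array([c*d[0]+sn*d[1],-sn*d[0]+c*d[1],d[2]]))*1000).round(1),'force along',round(c*s['force'][0]+sn*s['force'][1],2),'t',round(s['t'],2))
E
python3 - <<'E'
from h import *
go(ST,-.125,.06,.20)
go(ST,-.125,.06,.064)
E
```

```text
Traceback (most recent call last):
  File "h.py", line 35, in go
    print('t',round(s['t'],2),'toolx',R[:,0].round(3),'target',T.round(4),'travel',((T-p)/.5).round(4),'dist',np.linalg.norm(T-p).round(4),'spin',round(np.degrees(d)/45,4),'deg',np.degrees(d).round(1),'q6',s['q'][5].round(2),'F',s['force'].round(2),'w',s['width'].round(4))
                                                                                                                                                                                                                                                             ^^^^^^^^^^^^^^^^
AttributeError: 'float' object has no attribute 'round'
```

```bash
sed -i "s/s\['width'\].round(4)/round(float(s['width']),4)/" h.py
python3 - <<'E'
from h import *
go(ST,-.125,.06,.20)
go(ST,-.125,.06,.064)
E
```

```text
t 1.2 toolx [-0.  0. -1.] target [0.4728 0.1486 0.2   ] travel [ 0.4601 -0.9626 -0.0911] dist 0.5354 spin 0.1652 deg 7.4 q6 -0.29 F [-0.49 -0.05 -0.58] w 0.0874
t 1.2 toolx [-0.  0. -1.] target [0.4728 0.1486 0.064 ] travel [ 0.4601 -0.9626 -0.3631] dist 0.5635 spin 0.1652 deg 7.4 q6 -0.29 F [-0.49 -0.05 -0.58] w 0.0874
```

```bash
python3 -m handwheel '{"travel":[[0.46,-0.963,-0.09],[0.46,-0.963,-0.09],[0.46,-0.963,-0.09],[0.46,-0.963,-0.09],[0.46,-0.963,-0.09],[0.46,-0.963,-0.09],[0.46,-0.963,-0.09],[0.46,-0.963,-0.09],[0.46,-0.963,-0.09],[0.46,-0.963,-0.09],[0.46,-0.963,-0.09],[0.46,-0.963,-0.09],[0.46,-0.963,-0.09],[0.46,-0.963,-0.09]],"spin":[0.165,0.165,0.165,0.165,0.165,0.165,0.165,0.165,0.165,0.165,0.165,0.165,0.165,0.165],"gripper":[-0.4,-0.4,-0.4,-0.4,-0.4,-0.4,-0.4,-0.4,-0.4,-0.4,-0.4,-0.4,-0.4,-0.4]}' 20; python3 - <<'E'
from h import *
go(ST,-.125,.06,.064)
f=grab('top','t1.png');crop(f,190,130,330,270,'t1c.png',4)
E
```

```text
t: 2.6
eef_pos: [0.4727, 0.1488, 0.2008]
ee_rot: [2.552, 1.57, 0.743]
force: [-0.6, -0.7, -0.2]
width: 0.0262
t 2.6 toolx [ 0.  0. -1.] target [0.4728 0.1486 0.064 ] travel [ 1.000e-04 -5.000e-04 -2.736e-01] dist 0.1368 spin -0.0 deg -0.0 q6 0.63 F [-0.65 -0.67 -0.2 ] w 0.0262
t1c.png 4
```

View pics/t1c.png

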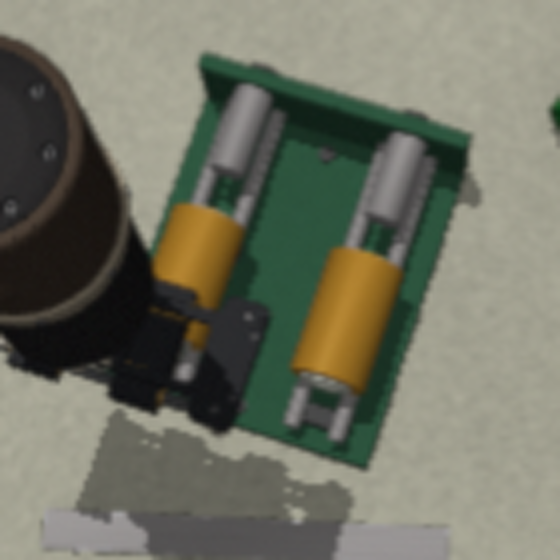

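The gripper is over the open end of the left lane (crop 190,360), jaws across the lane, and both rolls are still in place. Lowering it now, then a short push.

```bash
python3 -m handwheel '{"travel":[[0,0,-0.09],[0,0,-0.18],[0,0,-0.26],[0,0,-0.273],[0,0,-0.273],[0,0,-0.273]],"spin":[0,0,0,0,0,0],"gripper":[-0.4,-0.4,-0.4,-0.4,-0.4,-0.4]}'; python3 - <<'E'
from h import *
local(ST)
go(ST,-.095,.06,.064)
go(ST,-.065,.06,.064)
E
```

```text
t: 3.25
eef_pos: [0.4738, 0.1496, 0.0658]
ee_rot: [2.298, 1.568, 0.49]
force: [-0.1, -0.4, 0.6]
width: 0.0263
local mm [-124.3   61.3   65.8] force along -0.04 t 3.25
t 3.25 toolx [ 0.002  0.001 -1.   ] target [0.5019 0.1415 0.064 ] travel [ 0.0563 -0.0162 -0.0036] dist 0.0293 spin -0.0017 deg -0.1 q6 0.63 F [-0.14 -0.43  0.58] w 0.0263
t 3.25 toolx [ 0.002  0.001 -1.   ] target [0.5311 0.1344 0.064 ] travel [ 0.1146 -0.0304 -0.0036] dist 0.0593 spin -0.0017 deg -0.1 q6 0.63 F [-0.14 -0.43  0.58] w 0.0263
```

```bash
python3 -m handwheel '{"travel":[[0.02,-0.0055,-0.003],[0.04,-0.011,-0.003],[0.055,-0.015,-0.003],[0.068,-0.018,-0.003],[0.08,-0.021,-0.003],[0.088,-0.023,-0.003],[0.094,-0.025,-0.003],[0.094,-0.025,-0.003],[0.094,-0.025,-0.003]],"spin":[0,0,0,0,0,0,0,0,0],"gripper":[-0.4,-0.4,-0.4,-0.4,-0.4,-0.4,-0.4,-0.4,-0.4]}'; python3 - <<'E'
from h import *
local(ST)
f=grab('top','t2.png');crop(f,190,130,330,270,'t2c.png',4)
f=grab('scene','s2.png');crop(f,255,150,375,270,'s2c.png',5)
E
```

```text
t: 4.15
eef_pos: [0.5196, 0.1357, 0.0624]
ee_rot: [-0.548, 1.57, -2.358]
force: [0.4, -0.3, -0.2]
width: 0.0264
local mm [-76.4  58.5  62.4] force along 0.45 t 4.15
t2c.png 4
s2c.png 5
```

View pics/t2c.png

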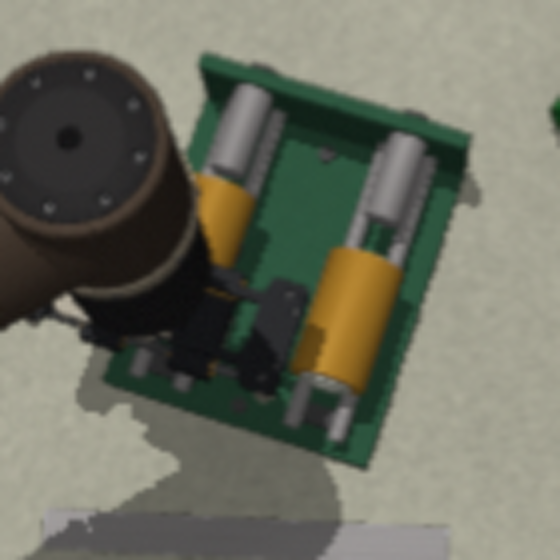

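View pics/s2c.png

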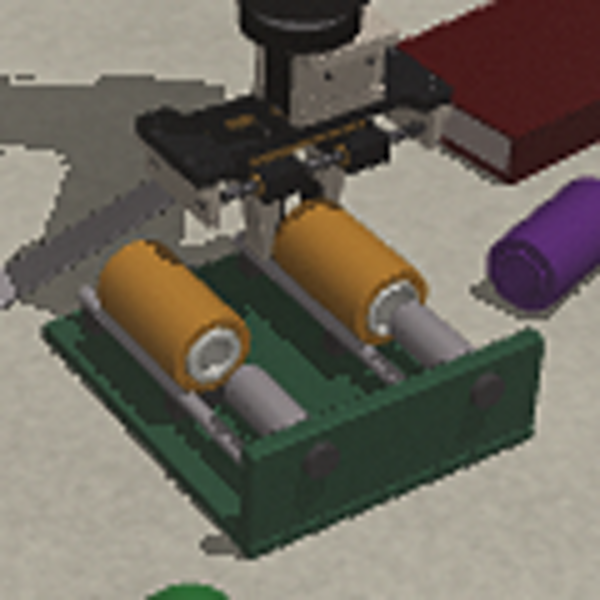

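The left roll's far end (scene crop 385,315) is right at the spindle nose, and the fingers are pushing its near rim. I'll advance slowly from here.

```bash
python3 -m handwheel '{"travel":[[0.004,-0.001,0],[0.008,-0.002,0],[0.012,-0.003,0],[0.015,-0.0035,0],[0.018,-0.0043,0],[0.021,-0.005,0],[0.021,-0.005,0]],"spin":[0,0,0,0,0,0,0],"gripper":[-0.4,-0.4,-0.4,-0.4,-0.4,-0.4,-0.4]}'; python3 - <<'E'
from h import *
local(ST)
E
python3 -m handwheel '{"travel":[[0.003,-0.0007,0],[0.005,-0.0012,0],[0.005,-0.0012,0]],"spin":[0,0,0],"gripper":[-0.4,-0.4,-0.4]}'; python3 - <<'E'
from h import *
local(ST)
E
```

```text
t: 4.95
eef_pos: [0.5305, 0.1333, 0.0625]
ee_rot: [1.806, 1.571, -0.003]
force: [-0.1, -0.4, -0.1]
width: 0.0258
local mm [-65.3  58.8  62.5] force along -0.01 t 4.95
t: 5.25
eef_pos: [0.5329, 0.1327, 0.0626]
ee_rot: [1.95, 1.571, 0.141]
force: [-0.3, -0.4, 0.6]
width: 0.0258
local mm [-62.8  58.8  62.6] force along -0.24 t 5.25
```

```bash
python3 -m handwheel '{"travel":[[0.003,-0.0007,0],[0.006,-0.0014,0],[0.006,-0.0014,0]],"spin":[0,0,0],"gripper":[-0.4,-0.4,-0.4]}'; python3 - <<'E'
from h import *
local(ST)
E
python3 -m handwheel '{"travel":[[0.003,-0.0007,0],[0.006,-0.0014,0],[0.006,-0.0014,0]],"spin":[0,0,0],"gripper":[-0.4,-0.4,-0.4]}'; python3 - <<'E'
from h import *
local(ST)
f=grab('scene','s3.png');crop(f,255,150,375,270,'s3c.png',5)
E
```

```text
t: 5.55
eef_pos: [0.5359, 0.132, 0.0626]
ee_rot: [1.733, 1.571, -0.076]
force: [0.8, -0.0, -0.0]
width: 0.0266
local mm [-59.7  58.8  62.6] force along 0.81 t 5.55
t: 5.85
eef_pos: [0.539, 0.1313, 0.0626]
ee_rot: [1.759, 1.571, -0.05]
force: [0.4, -0.1, -1.1]
width: 0.0265
local mm [-56.6  58.8  62.6] force along 0.39 t 5.85
s3c.png 5
```

View pics/s3c.png

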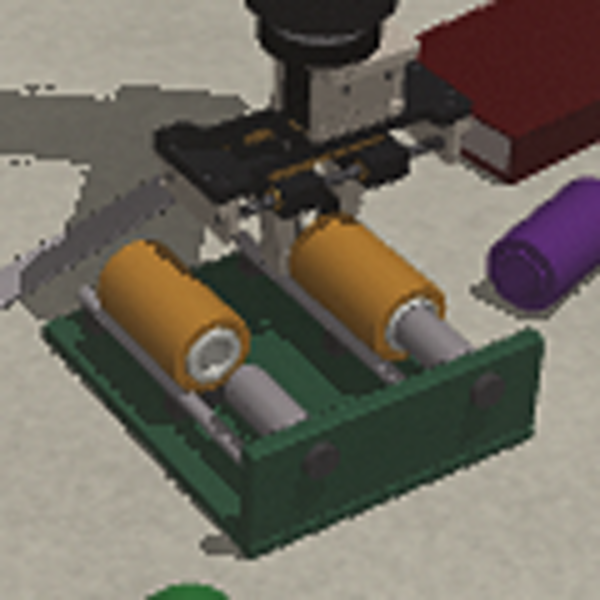

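The spindle is now visibly inside the left roll's core (crop 420,325), and there's no reaction force, so the left roll fits. I'll slide it nearly home.

```bash
python3 -m handwheel '{"travel":[[0.01,-0.0024,0],[0.02,-0.0047,0],[0.03,-0.007,0],[0.04,-0.0095,0],[0.05,-0.012,0],[0.06,-0.0143,0],[0.07,-0.0167,0],[0.08,-0.019,0],[0.088,-0.021,0],[0.092,-0.022,0],[0.092,-0.022,0]],"spin":[0,0,0,0,0,0,0,0,0,0,0],"gripper":[-0.4,-0.4,-0.4,-0.4,-0.4,-0.4,-0.4,-0.4,-0.4,-0.4,-0.4]}'; python3 - <<'E'
from h import *
local(ST)
E
```

```text
t: 7.0
eef_pos: [0.5852, 0.1203, 0.0626]
ee_rot: [2.102, 1.57, 0.293]
force: [-0.8, 0.4, -0.3]
width: 0.026
local mm [-9.1 59.  62.6] force along -0.85 t 7.0
```

```bash
python3 -m handwheel '{"travel":[[0.004,-0.001,0],[0.008,-0.002,0],[0.012,-0.003,0],[0.014,-0.0034,0],[0.014,-0.0034,0]],"spin":[0,0,0,0,0],"gripper":[-0.4,-0.4,-0.4,-0.4,-0.4]}'; python3 - <<'E'
from h import *
local(ST)
E
python3 -m handwheel '{"travel":[[0.002,-0.0005,0],[0.004,-0.001,0],[0.004,-0.001,0]],"spin":[0,0,0],"gripper":[-0.4,-0.4,-0.4]}'; python3 - <<'E'
from h import *
local(ST)
E

```

```text
t: 7.5
eef_pos: [0.592, 0.1186, 0.0626]
ee_rot: [1.741, 1.571, -0.068]
force: [-0.5, -1.1, -0.1]
width: 0.026
local mm [-2.1 59.  62.6] force along -0.21 t 7.5
t: 7.8
eef_pos: [0.5933, 0.1182, 0.0625]
ee_rot: [-1.407, 1.57, 3.068]
force: [-2.9, 2.0, 2.3]
width: 0.0262
local mm [-0.7 58.9 62.5] force along -3.35 t 7.8
```

```bash
python3 -m handwheel '{"travel":[[0.002,-0.0005,0],[0.002,-0.0005,0],[0.002,-0.0005,0]],"spin":[0,0,0],"gripper":[-0.4,-0.4,-0.4]}'; python3 - <<'E'
from h import *
local(ST)
E
python3 -m handwheel '{"travel":[[0.002,-0.0005,0],[0.002,-0.0005,0],[0.002,-0.0005,0]],"spin":[0,0,0],"gripper":[-0.4,-0.4,-0.4]}'; python3 - <<'E'
from h import *
local(ST)
f=grab('scene','s4.png');crop(f,255,150,375,270,'s4c.png',5)
E
```

```text
t: 8.1
eef_pos: [0.5934, 0.1182, 0.0625]
ee_rot: [-1.358, 1.569, 3.116]
force: [-8.3, 3.6, 5.3]
width: 0.0264
local mm [-0.6 58.9 62.5] force along -8.96 t 8.1
t: 8.4
eef_pos: [0.5935, 0.1182, 0.0625]
ee_rot: [-1.364, 1.567, 3.11]
force: [-13.4, 7.9, 8.8]
width: 0.0263
local mm [-0.5 58.9 62.5] force along -14.92 t 8.4
s4c.png 5
```

View pics/s4c.png

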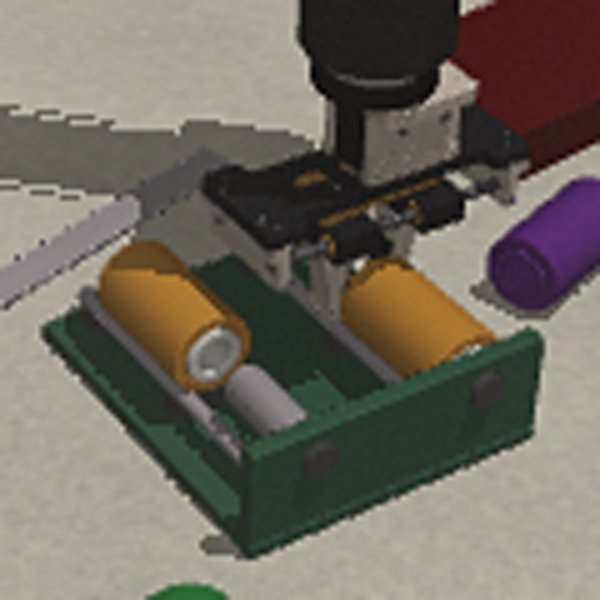

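Left roll is home: the reaction rises while the TCP stays at −0.5 mm, where I expected about 0, and the scene view shows the roll against the back plate. Backing off and shifting to the right lane.

```bash
python3 -m handwheel '{"travel":[[-0.02,0.005,0],[-0.06,0.015,0],[-0.14,0.035,0],[-0.22,0.055,0],[-0.234,0.057,0],[-0.234,0.057,0],[-0.26,-0.05,0],[-0.28,-0.14,0],[-0.29,-0.176,0],[-0.29,-0.176,0],[-0.29,-0.176,0]],"spin":[0,0,0,0,0,0,0,0,0,0,0],"gripper":[-0.4,-0.4,-0.4,-0.4,-0.4,-0.4,-0.4,-0.4,-0.4,-0.4,-0.4]}'; python3 - <<'E'
from h import *
local(ST); go(ST,-.073,-.06,.062)
f=grab('scene','s5.png');crop(f,255,150,375,270,'s5c.png',5)
f=grab('top','t5.png');crop(f,190,130,330,270,'t5c.png',4)
E
```

```text
t: 9.55
eef_pos: [0.4521, 0.0293, 0.0629]
ee_rot: [2.019, 1.569, 0.208]
force: [-0.0, -0.4, 0.3]
width: 0.0262
local mm [-116.9  -60.8   62.9] force along 0.07 t 9.55
t 9.55 toolx [ 0.001  0.    -1.   ] target [0.495  0.0197 0.062 ] travel [ 0.0858 -0.0192 -0.0017] dist 0.044 spin 0.0022 deg 0.1 q6 0.83 F [-0.02 -0.37  0.3 ] w 0.0262
s5c.png 5
t5c.png 4
```

View pics/s5c.png

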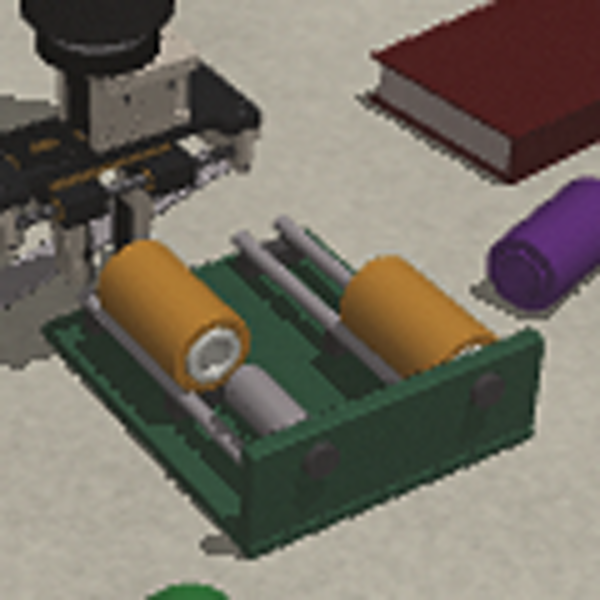

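View pics/t5c.png

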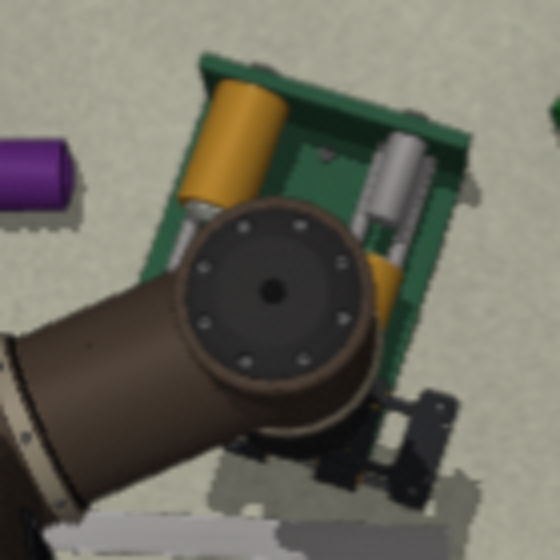

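The left roll sits against the back plate (top crop 235,140). The fingers are behind the right roll, so I'll push it to just short of the nose and then creep.

```bash
python3 -m handwheel '{"travel":[[0.02,-0.005,0],[0.04,-0.01,0],[0.055,-0.013,0],[0.068,-0.015,0],[0.078,-0.018,0],[0.084,-0.019,0],[0.084,-0.019,0],[0.084,-0.019,0]],"spin":[0,0,0,0,0,0,0,0],"gripper":[-0.4,-0.4,-0.4,-0.4,-0.4,-0.4,-0.4,-0.4]}'; python3 - <<'E'
from h import *
local(ST)
E
python3 -m handwheel '{"travel":[[0.003,-0.0007,0],[0.006,-0.0015,0],[0.009,-0.002,0],[0.012,-0.003,0],[0.012,-0.003,0]],"spin":[0,0,0,0,0],"gripper":[-0.4,-0.4,-0.4,-0.4,-0.4]}'; python3 - <<'E'
from h import *
local(ST)
E
```

```text
t: 10.45
eef_pos: [0.4927, 0.0201, 0.0626]
ee_rot: [1.71, 1.571, -0.099]
force: [-0.6, -0.0, -0.2]
width: 0.0263
local mm [-75.3 -60.2  62.6] force along -0.53 t 10.45
t: 10.95
eef_pos: [0.4989, 0.0186, 0.0626]
ee_rot: [1.747, 1.571, -0.062]
force: [0.6, -0.4, -0.7]
width: 0.0262
local mm [-68.9 -60.1  62.6] force along 0.7 t 10.95
```

```bash
python3 -m handwheel '{"travel":[[0.003,-0.0007,0],[0.006,-0.0015,0],[0.006,-0.0015,0]],"spin":[0,0,0],"gripper":[-0.4,-0.4,-0.4]}'; python3 - <<'E'
from h import *
local(ST)
E
python3 -m handwheel '{"travel":[[0.002,-0.0005,0],[0.004,-0.001,0],[0.004,-0.001,0]],"spin":[0,0,0],"gripper":[-0.4,-0.4,-0.4]}'; python3 - <<'E'
from h import *
local(ST)
E
python3 -m handwheel '{"travel":[[0.002,-0.0005,0],[0.002,-0.0005,0],[0.002,-0.0005,0]],"spin":[0,0,0],"gripper":[-0.4,-0.4,-0.4]}'; python3 - <<'E'
from h import *
local(ST)
E
```

```text
t: 11.25
eef_pos: [0.502, 0.0179, 0.0626]
ee_rot: [1.795, 1.571, -0.014]
force: [-0.9, 0.6, 0.3]
width: 0.0263
local mm [-65.8 -60.1  62.6] force along -1.0 t 11.25
t: 11.55
eef_pos: [0.5024, 0.0175, 0.0623]
ee_rot: [-1.367, 1.569, 3.108]
force: [-7.9, 5.1, 4.3]
width: 0.026
local mm [-65.3 -60.4  62.3] force along -8.84 t 11.55
t: 11.85
eef_pos: [0.5025, 0.0175, 0.0623]
ee_rot: [-1.394, 1.567, 3.08]
force: [-11.8, 9.1, 7.9]
width: 0.0262
local mm [-65.2 -60.4  62.3] force along -13.63 t 11.85
```

The right roll stops dead at TCP −65.2 mm (stop predicted about −65.5) and the force climbs to 14 N, so this one is the misfit. Next I'll retreat, rise, open and move over it.

```bash
python3 -m handwheel '{"travel":[[-0.02,0.005,0],[-0.05,0.012,0],[-0.05,0.012,0],[-0.05,0.012,0.08],[-0.05,0.012,0.155],[-0.05,0.012,0.17],[0,0,0.17],[0.07,-0.018,0.17],[0.113,-0.028,0.17],[0.113,-0.028,0.17],[0.113,-0.028,0.17]],"spin":[0,0,0,0,0,0,0,0,0,0,0],"gripper":[-0.4,-0.4,-0.4,-0.4,0.4,1,1,1,1,1,1]}'; python3 - <<'E'
from h import *
local(ST); go(ST,-.005,-.06,.062)
f=grab('scene','s6.png');crop(f,255,130,375,250,'s6c.png',5)
E
```

```text
t: 12.95
eef_pos: [0.5612, 0.0027, 0.1467]
ee_rot: [-1.052, 1.57, -2.862]
force: [-0.3, 0.7, -0.9]
width: 0.0771
local mm [ -4.7 -60.9 146.7] force along -0.43 t 12.95
t 12.95 toolx [-0.001 -0.    -1.   ] target [0.5611 0.0037 0.062 ] travel [-0.0002  0.0019 -0.1695] dist 0.0847 spin 0.0016 deg 0.1 q6 0.98 F [-0.28  0.68 -0.92] w 0.0771
s6c.png 5
```

View pics/s6c.png

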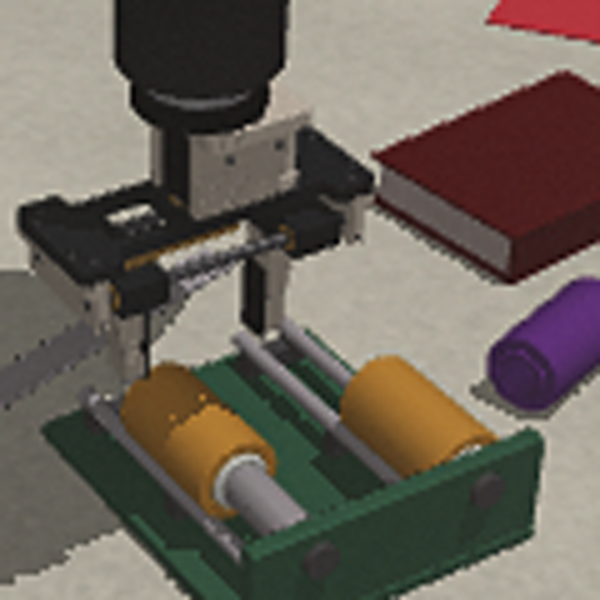

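The gripper is open over the right roll (scene crop 200,440), whose far face touches the spindle nose. Descending and gripping.

```bash
python3 -m handwheel '{"travel":[[0,0.002,-0.05],[0,0.002,-0.1],[0,0.002,-0.15],[0,0.002,-0.168],[0,0.002,-0.168],[0,0.002,-0.168],[0,0.002,-0.168],[0,0.002,-0.168],[0,0.002,-0.168],[0,0.002,-0.168],[0,0.002,-0.168]],"spin":[0,0,0,0,0,0,0,0,0,0,0],"gripper":[1,1,1,1,1,0,-0.2,-0.6,-0.6,-0.6,-0.6]}' 20; python3 - <<'E'
from h import *
local(ST)
go(TR,0,0,.036)
E
```

```text
t: 14.1
eef_pos: [0.5616, 0.0044, 0.0641]
ee_rot: [2.189, 1.57, 0.38]
force: [-1.0, 2.8, 6.1]
width: 0.0566
local mm [ -4.7 -59.2  64.1] force along -1.67 t 14.1
t 14.1 toolx [ 0.001  0.    -1.   ] target [ 0.4773 -0.3269  0.036 ] travel [-0.1686 -0.6627 -0.0563] dist 0.343 spin 0.4495 deg 20.2 q6 0.98 F [-1.03  2.83  6.05] w 0.0566
```

```bash
python3 -m handwheel '{"travel":[[-0.015,0.004,0.01],[-0.02,0.005,0.05],[-0.02,0.005,0.1],[-0.02,0.005,0.17],[-0.02,0.005,0.2],[-0.02,0.005,0.2]],"spin":[0,0,0,0,0,0],"gripper":[-0.6,-0.6,-0.6,-0.6,-0.6,-0.6]}' 25; python3 - <<'E'
from h import *
local(ST)
go(TR,0,0,.15)
f=grab('scene','s7.png');crop(f,235,90,395,250,'s7c.png',3)
E
```

```text
t: 14.7
eef_pos: [0.5518, 0.0069, 0.1659]
ee_rot: [2.1, 1.567, 0.291]
force: [0.3, -0.9, -1.7]
width: 0.0562
local mm [-14.8 -59.1 165.9] force along 0.49 t 14.7
t 14.7 toolx [ 0.004  0.001 -1.   ] target [ 0.4773 -0.3269  0.15  ] travel [-0.1489 -0.6676 -0.0318] dist 0.3424 spin 0.4497 deg 20.2 q6 0.96 F [ 0.3  -0.85 -1.73] w 0.0562
s7c.png 3
```

View pics/s7c.png

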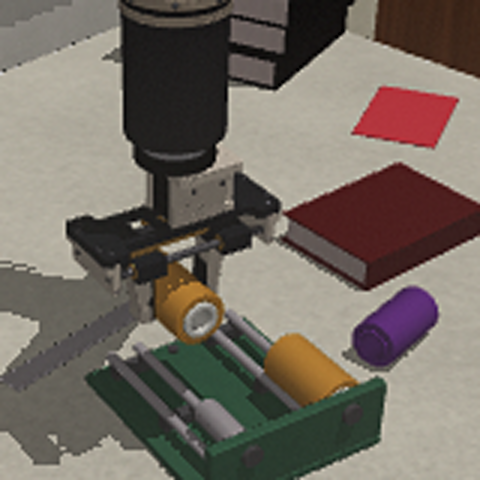

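The roll is held level (crop 190,310) and the left one is still home. Carrying it to the tray.

```bash
python3 -m handwheel '{"travel":[[-0.01,-0.04,0],[-0.025,-0.11,0],[-0.042,-0.19,0],[-0.06,-0.27,0],[-0.078,-0.35,-0.01],[-0.096,-0.43,-0.015],[-0.114,-0.51,-0.02],[-0.13,-0.58,-0.03],[-0.142,-0.635,-0.03],[-0.149,-0.667,-0.03],[-0.149,-0.667,-0.03],[-0.149,-0.667,-0.03],[-0.149,-0.667,-0.03]],"spin":[0.02,0.06,0.11,0.17,0.23,0.29,0.34,0.38,0.42,0.45,0.45,0.45,0.45],"gripper":[-0.6,-0.6,-0.6,-0.6,-0.6,-0.6,-0.6,-0.6,-0.6,-0.6,-0.6,-0.6,-0.6]}'; python3 - <<'E'
from h import *
go(TR,0,0,.06)
go(TR,0,0,.036)
f=grab('scene','s8.png');crop(f,110,160,270,320,'s8c.png',3)
f=grab('top','t8.png');crop(f,330,180,490,300,'t8c.png',4)
E
```

```text
t: 16.05
eef_pos: [0.4763, -0.3261, 0.1476]
ee_rot: [-2.131, 1.569, 2.697]
force: [0.0, 0.3, -3.1]
width: 0.0559
t 16.05 toolx [-0.002  0.001 -1.   ] target [ 0.4773 -0.3269  0.06  ] travel [ 0.0021 -0.0017 -0.1753] dist 0.0876 spin -0.0001 deg -0.0 q6 1.95 F [ 0.02  0.32 -3.15] w 0.0559
t 16.05 toolx [-0.002  0.001 -1.   ] target [ 0.4773 -0.3269  0.036 ] travel [ 0.0021 -0.0017 -0.2233] dist 0.1116 spin -0.0001 deg -0.0 q6 1.95 F [ 0.02  0.32 -3.15] w 0.0559
s8c.png 3
t8c.png 4
```

View pics/s8c.png

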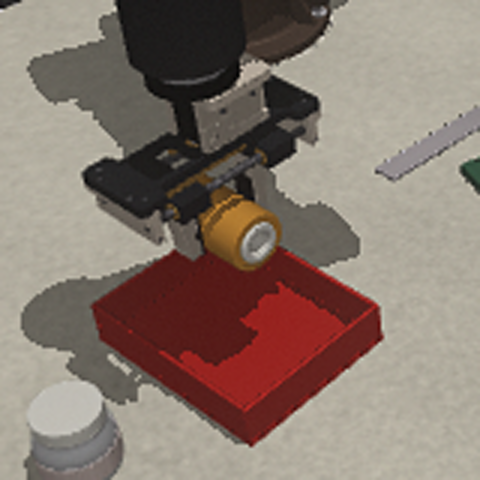

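View pics/t8c.png

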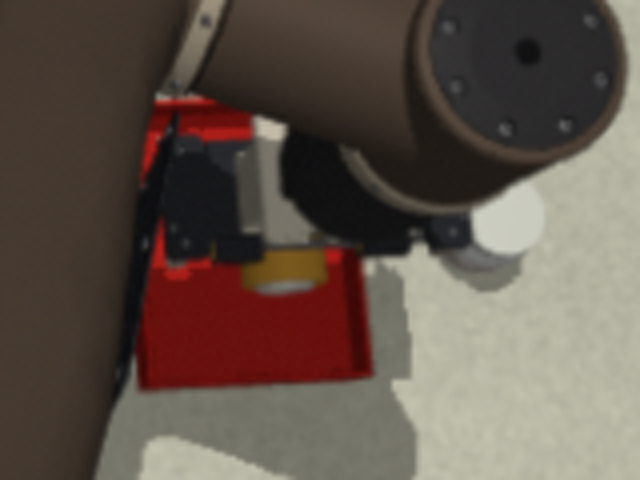

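The roll hangs over the tray middle (scene crop 240,235; tray 240,350), nearly level. I'll descend to just over the floor, then creep down until the force shows contact.

```bash
python3 -m handwheel '{"travel":[[0,0.006,-0.03],[0.002,0.014,-0.08],[0.002,0.014,-0.13],[0.002,0.014,-0.17],[0.002,0.014,-0.195],[0.002,0.014,-0.21],[0.002,0.014,-0.21],[0.002,0.014,-0.21]],"spin":[0,0,0,0,0,0,0,0],"gripper":[-0.6,-0.6,-0.6,-0.6,-0.6,-0.6,-0.6,-0.6]}'; python3 - <<'E'
from h import *
local(TR); print(arm.get_state()['force'])
f=grab('scene','s9.png');crop(f,110,190,270,320,'s9c.png',4)
f=grab('top'); import pickle
f0,_=pickle.load(open('init.pkl','rb')); print('jar',unproj(f0,[[456,234]],.07))
E
python3 -m handwheel '{"travel":[[0,0,-0.004],[0,0,-0.008],[0,0,-0.008]],"spin":[0,0,0],"gripper":[-0.6,-0.6,-0.6]}'; python3 - <<'E'
from h import *
local(TR); print(arm.get_state()['force'])
E
```

```text
t: 16.95
eef_pos: [0.4783, -0.32, 0.0443]
ee_rot: [0.996, 1.57, -0.459]
force: [0.2, -0.4, -2.7]
width: 0.0556
local mm [ 1.8  6.8 44.3] force along 0.16 t 16.95
[ 0.21518428 -0.42780366 -2.73635375]
s9c.png 4
jar [[ 0.50236571 -0.50975621  0.07      ]]
t: 17.35
eef_pos: [0.4776, -0.3199, 0.0395]
ee_rot: [-2.43, 1.571, 2.397]
force: [-0.2, 0.1, -3.0]
width: 0.0562
local mm [ 1.1  7.  39.5] force along -0.16 t 17.35
[-0.16630683  0.05419446 -2.97176735]
```

View pics/s9c.png

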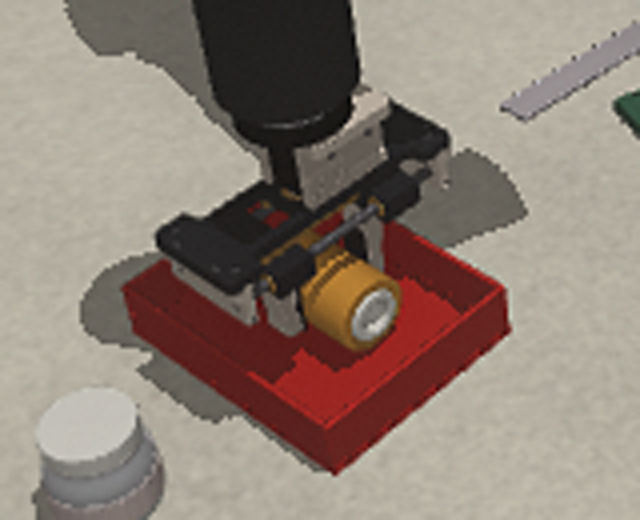

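```bash
for i in 1; do python3 -m handwheel '{"travel":[[0,0,-0.002],[0,0,-0.004],[0,0,-0.004]],"spin":[0,0,0],"gripper":[-0.6,-0.6,-0.6]}'; done; python3 -m handwheel '{"travel":[[0,0,-0.002],[0,0,-0.003],[0,0,-0.003]],"spin":[0,0,0],"gripper":[-0.6,-0.6,-0.6]}'
```

```text
t: 17.65
eef_pos: [0.4776, -0.3198, 0.0374]
ee_rot: [-2.016, 1.57, 2.811]
force: [-1.0, -0.1, -2.2]
width: 0.056
t: 17.95
eef_pos: [0.4777, -0.3199, 0.0371]
ee_rot: [0.525, 1.57, -0.93]
force: [-2.8, 3.1, 8.9]
width: 0.0562
```

Contact at TCP z ≈ 0.037 m, as expected, with the vertical force going from −3 to +9 N. Opening partway, then rising.

```bash
python3 -m handwheel '{"travel":[[0,0,0],[0,0,0],[0,0,0],[0,0,0],[0,0,0],[0,0,0.02],[0,0,0.06],[0,0,0.12],[0,0,0.2],[0,0,0.28],[0,0,0.35],[0,0,0.35]],"spin":[0,0,0,0,0,0,0,0,0,0,0,0],"gripper":[0.35,0.45,0.6,0.6,0.6,0.6,0.6,0.6,0.6,0.6,0.6,0.6]}'; python3 -m handwheel '{"travel":[[-0.02,0.08,0],[-0.04,0.16,0],[-0.06,0.24,0],[-0.08,0.32,0],[-0.1,0.4,0],[-0.1,0.5,0],[-0.1,0.6,0],[-0.1,0.7,0],[-0.1,0.8,0],[-0.1,0.9,0],[-0.1,1,0],[-0.1,1,0],[-0.1,1,0]],"spin":[0,0,0,0,0,0,0,0,0,0,0,0,0],"gripper":[0.6,0.6,0.6,0.6,0.6,0.6,0.6,0.6,0.6,0.6,0.6,0.6,0.6]}'; python3 - <<'E'
from h import *
f=grab('top','t10.png'); g=grab('scene','s10.png')
crop(f,200,130,480,290,'t10c.png',2);crop(g,130,160,370,320,'s10c.png',3)
crop(f,350,190,480,290,'t10d.png')
import pickle
f0,g0=pickle.load(open('init.pkl','rb'))
for l in ['book','rule','jar']:
    for c in ('top','scene'):print(l,c,[np.round(d['at'],1).tolist() for d in spotter.tip_of(c,l)][:2])
E
```

```text
t: 19.15
eef_pos: [0.4802, -0.3211, 0.2176]
ee_rot: [1.038, 1.561, -0.416]
force: [0.0, 0.1, -0.3]
width: 0.0704
t: 20.45
eef_pos: [0.4273, 0.1812, 0.211]
ee_rot: [-1.043, 1.57, -2.496]
force: [0.1, -0.5, -0.6]
width: 0.0699
t10c.png 2
s10c.png 3
t10d.png 6
book top [[238.9, 188.4]]
book scene [[361.5, 172.4]]
rule top [[249.9, 260.8]]
rule scene [[292.1, 217.5], [272.6, 199.6]]
jar top []
jar scene [[310.9, 227.0], [140.4, 312.9]]
```

View pics/s10c.png

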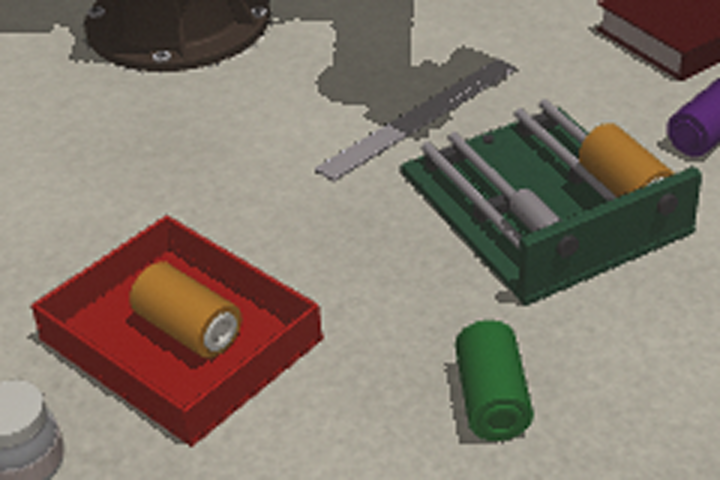

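View pics/t10.png

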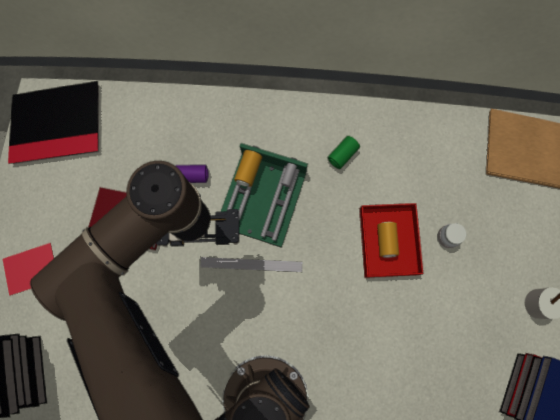

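View pics/t10d.png

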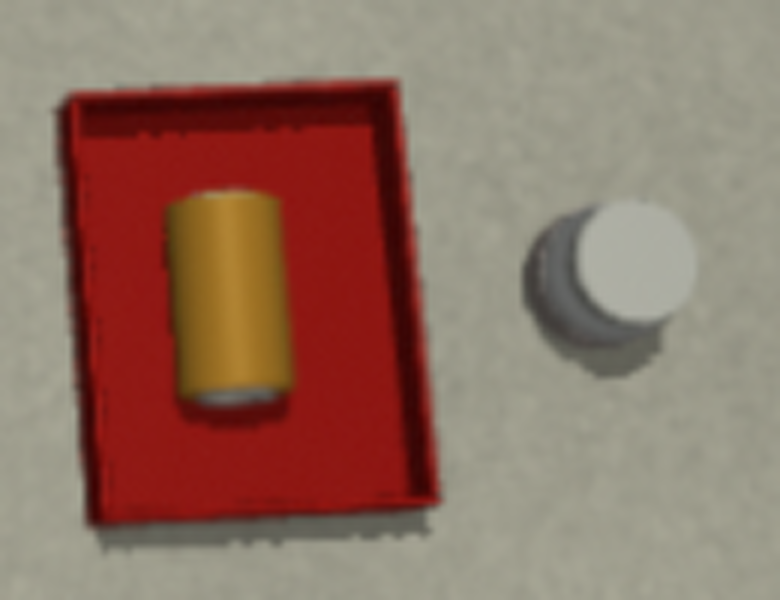

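The misfit lies flat inside the tray (top crop 230,295) and the jar is where it was. As a last check I'll see whether the tray roll has stopped moving and measure the near end of the home roll.

```bash
python3 - <<'E'
from h import *
import pickle
f0,g0=pickle.load(open('init.pkl','rb'))
g1=grab('scene'); 
for i in range(8): g2=grab('scene')
a=cv2.imread('pics/s10.png').astype(int)
d=lambda p,q,b:np.abs(p[b[1]:b[3],b[0]:b[2]].astype(int)-q[b[1]:b[3],b[0]:b[2]]).max()
print('tray roll change',d(a,g2['pixels'],(165,240,215,285)),'home roll',d(a,g2['pixels'],(318,195,358,230)))
print('jar vs init scene',d(g0['pixels'],g2['pixels'],(115,285,155,325)),'book mean', np.abs(g0['pixels'][140:185,325:400].astype(int)-g2['pixels'][140:185,325:400]).mean(),
 'rule mean',np.abs(g0['pixels'][178:220,233:262].astype(int)-g2['pixels'][178:220,233:262]).mean())
im=g2['pixels'].copy()
th=np.linspace(0,2*np.pi,60); 
s=5; c=cv2.resize(im[170:270,270:370],None,fx=6,fy=6,interpolation=cv2.INTER_CUBIC)
for x in (.01,.11):
    P=[w(ST,x,.06+.028*np.cos(t),.06+.028*np.sin(t)) for t in th]
    q=((proj(g2,P)-[270,170]+.5)*6).astype(np.int32); cv2.polylines(c,[q],True,(255,255,0),1)
cv2.imwrite('pics/chk.png',c); s=arm.get_state(); print(s['t'],s['force'],s['width'])
E
```

```text
tray roll change 6 home roll 5
jar vs init scene 7 book mean 2.310814814814815 rule mean 27.2183908045977
21.3 [-0.4167202  -0.59786976  0.33217719] 0.07020829541394724
```

View pics/chk.png

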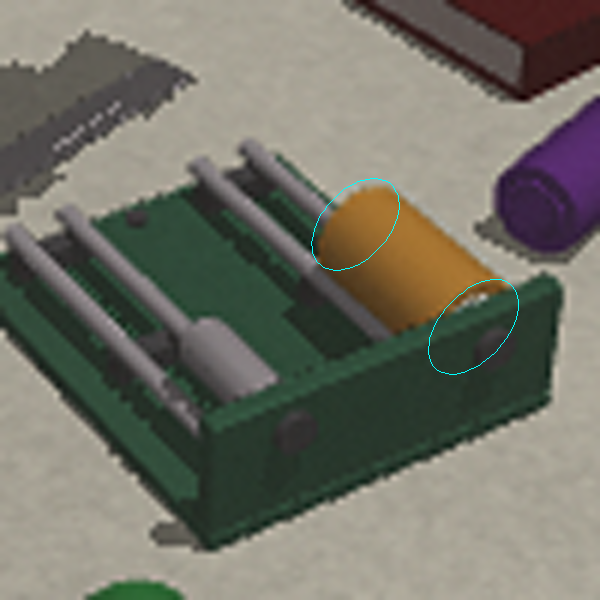

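The drawn home outline matches the roll to about 1 px, both rolls are still, and the difference at the rule is the arm's shadow: its ends are still at (200,265) and (302,266) in the top view. Handing in.

```bash
python3 -c "
from station import arm
print(arm.job_done())"
```

```text
the job is handed in; nothing more can be done
None
```

The job is handed in, at about 21 s of the 67 s allowed; no verdict was reported.

- **Left roll (fits):** I pushed it on its end face. It slid over the spindle with no noticeable resistance and stopped against the back plate. The pushing force there reached about 15 N.
- **Right roll (misfit):** It stopped at its spindle's nose, 64.7 mm before where the left roll stopped (65 mm expected). The force reached about 14 N. I gripped it, lowered it to the tray floor until I felt contact, opened the gripper and moved clear.

**Last checks**
- The misfit lies flat near the middle of the tray, and neither roll moved between pictures.
- The home roll matches its predicted outline to about 1 px, within the calibration error.
- The jar looks unchanged in the scene camera, and the book nearly so.
- The pixel comparison at the rule disagreed because the arm's shadow fell across it. Its ends are at the same pixels in the top view as at the start.
- At the end the position finder missed the jar in the top view and put the book on the stand there. It also ranked wrong spots first for the rule and jar in the scene view. I went by the pictures instead.
- The gripper is open and clear of everything, with force readings at noise level.

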